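# Tighten the retaining ring of a lens mount with a pin spanner

### The job

The retaining ring in the lens mount is loose. Take the two-pin spanner wrench from its stand, seat both of its pins fully in the two holes of the ring before you turn anything, and screw the ring clockwise (seen from above) until it stops and the lens is clamped home. Be gentle: press and tighten with light force only, keep off the glass and leave the other things alone. Then lift the wrench out and put it back upright in its stand.

Things in the scene. Friction and masses are not known exactly. Their poses are not given: they have to be found in the camera images.
- lens_mount: Black lens mount screwed to the table: base plate 104 x 130 x 10 mm (x, y, z), on it a round upright barrel, 94 mm across, rim 66 mm above the table. Origin: centre of the underside, on the barrel's axis; z up. In the barrel's 73 mm mouth, 4 mm below the rim, lies the bare metal retaining ring: 46 mm inside, 72 mm outside, 9 mm thick.
- ring_centre (a point): Centre of the ring's top face, 62 mm above the table; axes of the mount, not of the ring. The ring's two opposite holes (through it, 6.5 mm along the turn, 7.5 mm along the radius) lie on a 59 mm circle. At first the line through them is within 20 degrees of the mount's y axis, either side: see or feel where. It drags at 0.16 N m and stops dead 0.5 to 1.1 rad further clockwise.
- lens_seat (a joint): How far the ring has pressed the lens down to its seat, in m: 1 mm for a full turn of the ring, so 0 to 0.0001 at the start and 0.000175 when the lens is home and the ring stands at its stop. Far finer than the readings: tightness has to be felt.
- lens: The glass lens, 45 mm across, in the bore of the ring; its dome ends about 2 mm below the ring's top face. Bare glass, not to be touched. Origin on the barrel's axis, 40 mm above the table.
- spanner: Two-pin spanner wrench, about 150 g. Origin midway between the pin tips, y along its bar, z up as stored (pins down). Legs of 9 mm diameter at y = +29.5 and -29.5 mm end in shoulders at z = 6 mm; from these, round-ended pins 4.5 mm thick reach down to z = 0. Steel bar: 112 mm (y) x 12 mm (x), z = 40 to 52 mm, with clamp screws over the legs up to z = 65 mm.
- handle (a point): Middle of the wrench's black flat handle, 78 mm above the pin tips. The handle is 12 mm thick (x), 40 mm wide (y) and stands from z = 52 to 98 mm of the wrench: pinch it across its 12 mm.
- pin_a (a point): Tip of the wrench's pin at its y = +29.5 mm.
- pin_b (a point): Tip of the wrench's pin at its y = -29.5 mm.
- stand: Grey plastic stand fixed to the table: base 56 x 120 x 8 mm (x, y, z), two forked uprights 8 mm thick at y = +46 and -46 mm. The bar's ends rest in the forks 52 mm above the table; forks 18 mm wide, flaring to 32 mm at 74 mm height. Origin: centre of the underside. Stored wrench: upright, origin 12 mm above this one, bar along the stand's y, with 5 mm play along the bar, 3 mm across.
- lens_tissue: Booklet of lens tissue lying on the table, 68 x 100 x 9 mm. Bystander; origin at the centre of its underside, as for all bystanders.
- lens_tube: Short black threaded lens tube standing on the table, 31 mm in diameter, 18 mm high. Bystander.
- objective: Microscope objective standing on the table, 31 mm in diameter, 50 mm high. Bystander.
- filter_cube: Black filter cube on the table, 41 x 38 x 43 mm, between the mount and the stand. Bystander.
- hex_key: L-shaped hex key lying on the table, 33 x 107 x 6 mm. Bystander.

How it is judged (in metres and radians):
On the way, in this order (a step that is already met when the one before it is completed fails the run):
1. both pins of the wrench are seated in the holes of the ring, at least 4 mm deep (z of each of pin_a, pin_b in the frame of lens_mount below 0.058 m and horizontal distance between pin_a and ring_centre between 0.026 and 0.033 m and horizontal distance between pin_b and ring_centre between 0.026 and 0.033 m), for 0.1 s.
2. with both pins still seated, the ring has been screwed up to its stop and the lens is home (all of step 1 and value of joint lens_seat above 0.000166 m), for 0.1 s.
At the end, for the whole second after the job is handed in: The lens is pressed home (lens_seat above 0.000166 m, within 0.06 rad of the ring's stop) and the wrench stands released and at rest in its stand, upright within 0.12 rad, its origin 8 to 16 mm above the stand's and within 12 mm of it sideways (value of joint lens_seat above 0.000166 m and horizontal distance between spanner and stand below 0.012 m and z of spanner in the frame of stand between 0.008 and 0.016 m and angle between spanner's own z axis and vertical below 0.12 rad and linear speed of spanner below 0.02 m/s); the robot touches nothing.
It fails at once if the wrench loads the ring or mount with more than 30 N (pressed down hard, or over-tightened) (contact force between spanner and lens_mount above 30 N).
It fails at once if anything touches the glass with more than 1 N (contact force between lens and anything else above 1 N).
It fails at once if the ring turns although both pins are not in the holes (velocity of joint lens_seat above 2.5e-05 m/s and not (z of each of pin_a, pin_b in the frame of lens_mount below 0.06 m and horizontal distance between pin_a and ring_centre between 0.026 and 0.033 m and horizontal distance between pin_b and ring_centre between 0.026 and 0.033 m)).
It fails at once if a bystander is pushed more than 20 mm (distance of any of lens_tissue, lens_tube, objective, filter_cube, hex_key from where it was at the start of the episode above 0.02 m).
It also fails if it takes over 66 s, if anything falls off the work surface, if the arm or the gripper's body presses on something with over 40 N, if the wrist force passes 120 N, or if a joint passes its speed limit or range.

### The arm

A 6-joint arm with a two-finger parallel gripper is mounted at the origin on a cart in front of the work surface, level with it; the furniture and walls round the work are solid. World frame = base frame: x ahead of the robot, y to its left, z up, the work surface at z = 0. Lengths are in mm, angles in rad, forces in N, time in s.
With the tool pointing down it reaches from about 300 to 775 mm from the base axis. Payload 14.6 kg.
Tool frame: the origin (TCP) lies at the centre of the arm's flange, where the gripper is bolted on; the fingertips stand 199 mm ahead of it and the grasp point (between the pads) lies 180 mm ahead of it; z points along the fingers, y is the line along which they close (so a half turn about z gives the same grasp; the last joint's range is limited). The gripper opens to 94 mm and grips with 3 to 60 N. Pads are 16 mm wide; open, the fingers measure 119 mm over their backs; the gripper's body (75 mm by 177 mm) begins 78 mm behind the grasp point.
Start: joints at [1.182, 0.3, 1.521, -0, 1.321, -0.067], TCP at [173.949, 521.759, 404.646] pointing down, gripper open.
Joint ranges: [-3.03, 3.03], [-0.79, 2.21], [0.23, 2.52], [-1.04, 4.18], [0, 3.07], [-2.55, 2.55]. Speed limits (rad/s): [2.22, 2.22, 2.57, 3.14, 3.14, 3.14].

### API

Orientations are given as [roll, pitch, yaw] about the fixed x, y, z axes, in that order (R = Rz(yaw) Ry(pitch) Rx(roll)).
In Python, from cell import manip, optics, workorder gives the robot as it stands.
- The arm moves only by the tool step_arm, never from a script. Its argument "increments" is a list that holds one entry, the list of rows, each a list of 7 numbers: the turn, a rotation vector about the tool's x, y, z as a fraction of full scale, then the shift along the tool's x, y, z as a fraction of full scale, then the closure, from -1 (fully open) to 1 (shut). In form: [[[wx, wy, wz, tx, ty, tz, fingers], ...]]. A call has 1 to 5 rows; each row shifts and turns the commanded pose from where the row before left it, along the tool's axes as they then stand; what a row does not reach is not made up. Full scale, the value 1, is 40 mm for a shift and 45 degrees for a turn. A row lasts 1/10 s, in which the tool goes at most 50 mm and 8.59 degrees, less where a joint would pass 70% of its speed; a pose out of reach is approached as far as the arm can. A call with a number of a shift or a turn outside -1 to 1 is refused whole. A call with a gripper value outside its range is refused whole. The fingers move at their own pace and stop on an object; "newtons" is the grip in N (left out, the last holds). Time passes only in rows, so rows that do not move let the fingers close. It gives the time, the measured TCP pose, the force, the opening and the grip force at its end, in the units of the state.
- manip.read_state(): the state, without advancing time (a new reading comes with each control period).
- optics.camera(name): name is "scene" or "side" or "wrist"; returns a dict with "frame" (384x512x3 uint8, red, green, blue), "range_z" (384x512 float32, mm along the optical axis (not along the pixel's ray), 0 where there is no reading), "mtx" (3x3 intrinsics, pixels), "distortion" ([k1, k2, p1, p2, k3] as OpenCV has them; the pictures are not rectified), "cam_to_world" (4x4, takes a point from camera to world coordinates). Camera axes: x right, y down, z forward; pixel columns grow to the right and rows downward; lengths in mm; the calibration is good to about 2 mm. A picture is of the moment at which its call begins.
- workorder.sign_off(): hands the job in; it is judged then, once.
The state is a dict: "clock": time; "joints": joint angles; "qd": joint speeds; "effort": joint torques, N m; "eef_pos": TCP position; "eef_rot": TCP orientation; "wrist_force": force on the tool from outside, world axes, zero at the start; "moment": the same for the moment, N m; "finger_gap": finger opening in mm; "finger_force": force on a finger pad.
Only numpy, scipy, OpenCV 4.12 (cv2) and the standard library are available. Lean on these libraries where they do the work, as an engineer would, in place of code of your own. Each camera call takes 0.05 s, during which the arm holds its last target. There are 200 camera calls.

## Working session

There is one attempt and no reset: what is moved stays moved. The work goes in short steps, Python scripts to look and compute and a tool call to move; the robot and the scene stay as the last step left them, time stands still between calls to the robot, and variables do not carry over. Pictures are saved under pics/ and viewed, at most 10 in all, crops included, and the job is handed in when it is done.

Besides the shell and the picture viewer there is one more tool, called as name(argument=value, ...) on one line, values as JSON. step_arm: Moves the arm, as the interface text tells. Its arguments: {"type":"object","properties":{"increments":{"type":"array","items":{"type":"array","items":{"type":"array","items":{"type":"number"}}}},"newtons":{"type":"number"}},"required":["increments"]}

```bash
ls && mkdir -p pics && cat > h.py <<'E'
import numpy as np, cv2
from cell import manip, optics
def cam(n):
    return optics.camera(n)
def save(c,fn,crop=None,s=1):
    im=c["frame"][:,:,::-1]
    if crop: im=im[crop[1]:crop[3],crop[0]:crop[2]]
    cv2.imwrite("pics/"+fn,cv2.resize(im,None,fx=s,fy=s,interpolation=cv2.INTER_CUBIC))
def pt(c,u,v,z=None):
    """pixel to world; z None: use depth, otherwise intersect with plane z"""
    n=cv2.undistortPoints(np.array([[[u,v]]],float),c["mtx"],np.array(c["distortion"]))[0,0]
    T=np.array(c["cam_to_world"]); r=np.array([n[0],n[1],1.])
    if z is None: d=float(np.median(c["range_z"][int(v)-1:int(v)+2,int(u)-1:int(u)+2]))
    else: d=(z-T[2,3])/(T[:3,:3]@r)[2]
    return T[:3,:3]@(r*d)+T[:3,3]
def cloud(c):
    h,w=c["range_z"].shape
    uv=np.stack(np.meshgrid(np.arange(w),np.arange(h)),-1).reshape(-1,1,2).astype(float)
    n=cv2.undistortPoints(uv,c["mtx"],np.array(c["distortion"]))[:,0]
    d=c["range_z"].reshape(-1,1); T=np.array(c["cam_to_world"])
    return (np.hstack([n*d,d])@T[:3,:3].T+T[:3,3]).reshape(h,w,3)
E
python3 - <<'E'
from h import *
import pickle
for n in ["scene","side","wrist"]:
    c=cam(n); save(c,n+"0.png",s=1.5); pickle.dump(c,open(n+".pkl","wb"))
    print(n,np.round(c["cam_to_world"],2).tolist(),c["mtx"][0][0])
print(manip.read_state())
E
```

```text
pics
scene [[0.68, -0.35, 0.64, 28.1], [-0.73, -0.33, 0.6, -590.08], [-0.0, -0.87, -0.48, 502.71], [0.0, 0.0, 0.0, 1.0]] 364.79171849289685
side [[-0.06, 0.62, -0.78, 1281.42], [1.0, 0.04, -0.04, -25.95], [0.01, -0.78, -0.63, 650.12], [0.0, 0.0, 0.0, 1.0]] 398.34864740515945
wrist [[0.32, 0.91, 0.26, 99.46], [0.95, -0.31, -0.09, 546.65], [-0.0, 0.27, -0.96, 385.35], [0.0, 0.0, 0.0, 1.0]] 311.8864193281396
{'clock': 0.15, 'joints': array([ 1.18237462e+00,  3.00312287e-01,  1.52141770e+00,  5.19327982e-06,
        1.32067980e+00, -6.66122303e-02]), 'qd': array([ 0.00091287, -0.00141312, -0.00115097,  0.00153477,  0.00063145,
       -0.00038223]), 'effort': array([ 3.32387317e-03, -5.31962299e+01, -3.52822030e+01,  7.09302910e-02,
        2.35634280e-02, -7.39334951e-05]), 'eef_pos': array([173.95572575, 521.74035604, 404.24249434]), 'eef_rot': array([-3.14077767e+00, -5.94103752e-05,  2.81978186e+00]), 'wrist_force': array([ 0.22337498,  0.05050179, -0.75143117]), 'moment': array([-0.07479071, -0.03840467,  0.02712593]), 'finger_force': 0.0, 'finger_gap': 94.02705416555906}
```

View pics/side0.png

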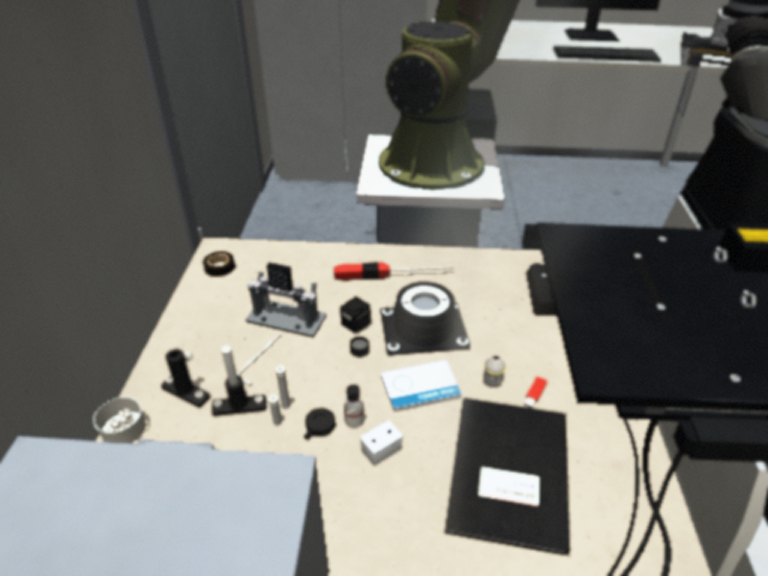

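View pics/scene0.png

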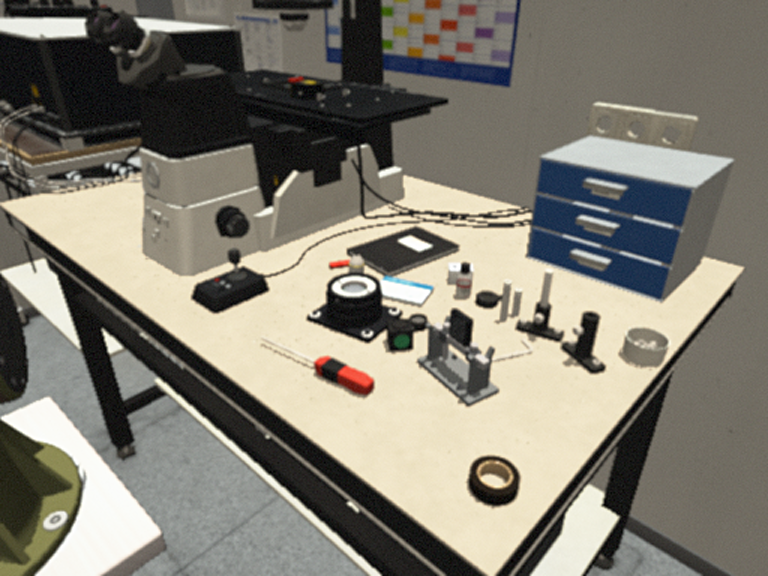

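The side view shows the mount at about (427,312), the stand with the wrench at (285,300) and the cube between them at (355,313), in the enlarged picture. Next I measure all three from the depth.

```bash
python3 - <<'E'
from h import *
import pickle
for n in ["side","scene"]:
    c=pickle.load(open(n+".pkl","rb")); P=cloud(c).reshape(-1,3); ok=(c["range_z"].ravel()>0)
    box={"side":[(378,270,475,355),(245,255,330,335)],"scene":[(300,265,405,345),(415,300,500,405)]}[n]
    U,V=np.meshgrid(np.arange(512),np.arange(384)); U=U.ravel()*1.5;V=V.ravel()*1.5
    for k,(a,b,d,e) in zip(["mount","stand"],box):
        Q=P[ok&(U>a)&(U<d)&(V>b)&(V<e)]
        if k=="mount":
            q=Q[(Q[:,2]>56)&(Q[:,2]<75)]; print(n,k,len(q),cv2.minEnclosingCircle(q[:,:2].astype(np.float32)),np.median(q[:,2]))
            q=Q[(Q[:,2]>6)&(Q[:,2]<14)];print(" base",cv2.minAreaRect(q[:,:2].astype(np.float32)))
        else:
            for lo,hi in [(4,12),(45,75),(82,120)]:
                q=Q[(Q[:,2]>lo)&(Q[:,2]<hi)];print(n,k,lo,hi,len(q),cv2.minAreaRect(q[:,:2].astype(np.float32)),q.mean(0).round(1),q[:,2].max())
    if n=="side":
        for (u,v,z) in [(249,322,8),(314,333,8),(326,316,8),(262,302,8),(386,350,10),(466,348,10),(280,264,110)]:
            print(u,v,pt(c,u/1.5,v/1.5,z).round(1))
E
```

```text
side mount 773 ((579.3408203125, -7.807137966156006), 46.64516830444336) 60.85631734884532
 base ((535.7582397460938, -15.674613952636719), (195.3065643310547, 129.9110565185547), 9.434109687805176)
side stand 4 12 596 ((574.37939453125, -232.65792846679688), (120.22582244873047, 70.87834167480469), 75.01005554199219) [ 573.8 -230.6    6.5] 11.959373736763837
side stand 45 75 475 ((566.7337036132812, -233.33436584472656), (113.1172103881836, 45.50661849975586), 75.1160888671875) [ 571.7 -230.9   61.9] 74.84550428518457
side stand 82 120 189 ((568.4268188476562, -233.66517639160156), (39.5258903503418, 14.354966163635254), 80.97132110595703) [ 570.9 -232.2   97.9] 111.00147604254471
249 322 [ 588.9 -286.5    8. ]
314 333 [ 607.3 -178.8    8. ]
326 316 [ 566.3 -165.7    8. ]
262 302 [ 538.7 -276.8    8. ]
386 350 [639.2 -64.   10. ]
466 348 [627.1  57.   10. ]
280 264 [ 567.  -229.7  110. ]
scene mount 583 ((576.9152221679688, -10.129172325134277), 47.582275390625) 62.184907634195156
 base ((611.0638427734375, 17.043624877929688), (277.4256896972656, 162.9127960205078), 41.14517593383789)
scene stand 4 12 782 ((628.5758056640625, -195.78952026367188), (273.2425842285156, 143.31947326660156), 39.9504508972168) [ 571.8 -227.1    7.9] 11.988665764186123
scene stand 45 75 542 ((563.3480834960938, -234.1404571533203), (114.15164184570312, 44.211673736572266), 77.33596801757812) [ 558.5 -240.2   62.2] 74.98268520356692
scene stand 82 120 222 ((562.1470947265625, -235.28369140625), (38.71266555786133, 13.445027351379395), 80.59850311279297) [ 559.6 -237.8   98.6] 110.65477872813187
```

```bash
cat >> h.py <<'E'
def go(x,y,z,yaw,src=None):
    """shift along present tool axes (fractions of full scale) and wz needed; tool assumed down"""
    s=manip.read_state() ; p=s["eef_pos"] if src is None else src
    a=s["eef_rot"][2]; d=np.array([x,y,z])-p
    t=np.array([d[0]*np.cos(a)+d[1]*np.sin(a), d[0]*np.sin(a)-d[1]*np.cos(a), -d[2]])/40
    w=-((yaw-a+np.pi)%(2*np.pi)-np.pi)/(np.pi/4)
    print("at",p.round(2),s["eef_rot"].round(4),"shift",t.round(4),"|",np.linalg.norm(d).round(2),"mm; wz",round(w,4), "F",s["wrist_force"].round(2),"M",s["moment"].round(3))
E
python3 - <<'E'
from h import *
import pickle
c=pickle.load(open("side.pkl","rb")); P=cloud(c).reshape(-1,3); ok=(c["range_z"].ravel()>0)
Q=P[ok&(P[:,2]>115)&(P[:,0]>150)]
for x in range(150,1000,100):
  print(x,[(y,int(q[:,2].max())) for y in range(-500,700,100) for q in [Q[(Q[:,0]>=x)&(Q[:,0]<x+100)&(Q[:,1]>=y)&(Q[:,1]<y+100)]] if len(q)>5])
go(578,-9,404,1.67)
E
```

```text
150 [(400, 419), (500, 423)]
250 []
350 []
450 [(300, 457), (400, 456)]
550 [(300, 395)]
650 [(0, 286), (100, 297), (200, 298), (300, 310)]
750 [(100, 299), (200, 328), (300, 329)]
850 [(100, 299), (200, 306), (300, 296)]
950 [(-400, 218), (-300, 218), (-200, 218), (100, 298), (200, 297), (300, 147)]
at [173.96 521.74 404.24] [-3.1408e+00 -1.0000e-04  2.8198e+00] shift [-1.37792e+01 -9.39250e+00  6.10000e-03] | 667.04 mm; wz 1.4639 F [ 0.22  0.05 -0.75] M [-0.075 -0.038  0.027]
```

```bash
python3 - <<'E'
from h import *
import pickle
for n in ["side","scene"]:
  c=pickle.load(open(n+".pkl","rb")); P=cloud(c).reshape(-1,3); ok=(c["range_z"].ravel()>0)
  Q=P[ok&(P[:,2]>130)&(P[:,2]<450)&(P[:,0]>450)&(P[:,0]<950)&(P[:,1]>-350)]
  for x in range(450,950,50):
    q=Q[(Q[:,0]>=x)&(Q[:,0]<x+50)]
    if len(q)>5: print(n,x,len(q),np.percentile(q[:,1],[0,1,5,20]).round(),np.percentile(q[:,2],[5,50,95]).round())
E
```

```text
side 450 539 [348. 357. 370. 373.] [379. 434. 448.]
side 500 1861 [346. 348. 350. 356.] [197. 364. 423.]
side 550 1411 [349. 350. 352. 356.] [220. 315. 374.]
side 600 1334 [352. 354. 356. 358.] [247. 310. 354.]
side 650 323 [357. 360. 362. 367.] [269. 283. 303.]
side 700 1576 [ 96.  96. 102. 122.] [270. 296. 297.]
side 750 3280 [106. 106. 116. 156.] [295. 296. 326.]
side 800 3090 [105. 106. 113. 144.] [295. 296. 297.]
side 850 3483 [105. 105. 111. 139.] [295. 296. 297.]
side 900 4395 [105. 105. 111. 140.] [147. 296. 297.]
scene 450 3207 [340. 347. 353. 370.] [145. 282. 438.]
scene 500 2114 [338. 343. 345. 350.] [145. 283. 409.]
scene 550 3956 [338. 343. 347. 357.] [143. 254. 360.]
scene 600 2065 [338. 341. 344. 352.] [142. 256. 369.]
scene 650 1823 [ 96. 203. 301. 347.] [139. 231. 370.]
scene 700 3212 [ 92.  96. 116. 218.] [144. 269. 369.]
scene 750 1703 [101. 104. 130. 264.] [145. 296. 401.]
scene 800 1081 [102. 104. 113. 208.] [160. 297. 440.]
scene 850 780 [102. 104. 107. 179.] [143. 296. 420.]
scene 900 845 [102. 104. 108. 196.] [150. 296. 407.]
```

step_arm(increments=[[[0, 0, 0, -0.8, -0.55, 0, -1], [0, 0, 0, -0.8, -0.55, 0, -1], [0, 0, 0, -0.8, -0.55, 0, -1], [0, 0, 0, -0.8, -0.55, 0, -1], [0, 0, 0, -0.8, -0.55, 0, -1]]])

```text
clock: 0.65
eef_pos: [291.5, 365.4, 404.6]
eef_rot: [-3.141, -0.0, 2.82]
wrist_force: [1.4, 0.5, -0.8]
finger_gap: 94.1
finger_force: 0.0
```

step_arm(increments=[[[0, 0, 0, -0.8, -0.55, 0, -1], [0, 0, 0, -0.8, -0.55, 0, -1], [0, 0, 0, -0.8, -0.55, 0, -1], [0, 0, 0, -0.8, -0.55, 0, -1], [0, 0, 0, -0.8, -0.55, 0, -1]]])

```text
clock: 1.15
eef_pos: [408.6, 210.4, 404.6]
eef_rot: [-3.142, -0.0, 2.82]
wrist_force: [-0.4, 0.2, -0.2]
finger_gap: 94.1
finger_force: 0.0
```

step_arm(increments=[[[0, 0, 0, -0.8, -0.55, 0, -1], [0, 0, 0, -0.8, -0.55, 0, -1], [0, 0, 0, -0.8, -0.55, 0, -1], [0, 0, 0, -0.8, -0.55, 0, -1], [0, 0, 0, -0.8, -0.55, 0, -1]]])

```text
clock: 1.65
eef_pos: [525.7, 55.4, 404.5]
eef_rot: [-3.142, -0.0, 2.82]
wrist_force: [0.2, 1.2, 0.1]
finger_gap: 93.7
finger_force: 0.0
```

step_arm(increments=[[[0, 0, 0, -0.8, -0.55, 0, -1], [0, 0, 0, -0.8, -0.55, 0, -1], [0, 0, 0.18, 0, 0, 0, -1], [0, 0, 0.18, 0, 0, 0, -1], [0, 0, 0.18, 0, 0, 0, -1]]])

```text
clock: 2.15
eef_pos: [571.9, -5.4, 404.1]
eef_rot: [-3.141, -0.001, 2.389]
wrist_force: [0.4, 0.2, -0.2]
finger_gap: 93.8
finger_force: 0.0
```

step_arm(increments=[[[0, 0, 0.18, 0, 0, 0, -1], [0, 0, 0.18, 0, 0, 0, -1], [0, 0, 0.18, 0, 0, 0, -1], [0, 0, 0.18, 0, 0, 0, -1], [0, 0, 0.18, 0, 0, 0, -1]]])

```text
clock: 2.65
eef_pos: [571.7, -5.1, 404.4]
eef_rot: [-3.141, -0.0, 1.683]
wrist_force: [-0.4, 0.2, -1.1]
finger_gap: 94.0
finger_force: 0.0
```

```bash
python3 - <<'E'
from h import *
import pickle
c=cam("wrist"); pickle.dump(c,open("wm.pkl","wb")); save(c,"wm.png",s=1.5)
P=cloud(c); m=(P[...,2]>54)&(P[...,2]<72)&(c["range_z"]>0)&(np.hypot(P[...,0]-578,P[...,1]+9)<60)
q=P[m]; print(cv2.minEnclosingCircle(q[:,:2].astype(np.float32)),np.percentile(q[:,2],[5,50,95]))
T=np.array(c["cam_to_world"]); d=np.linalg.inv(T)@np.array([578,-9,62,1]); print(cv2.projectPoints(d[:3].reshape(1,3),np.zeros(3),np.zeros(3),c["mtx"],np.array(c["distortion"]))[0])
E
```

```text
((577.3062133789062, -7.683029651641846), 46.54336929321289) [55.75222257 63.45246219 67.8815502 ]
[[[254.77812187 184.43055991]]]
```

View pics/wm.png

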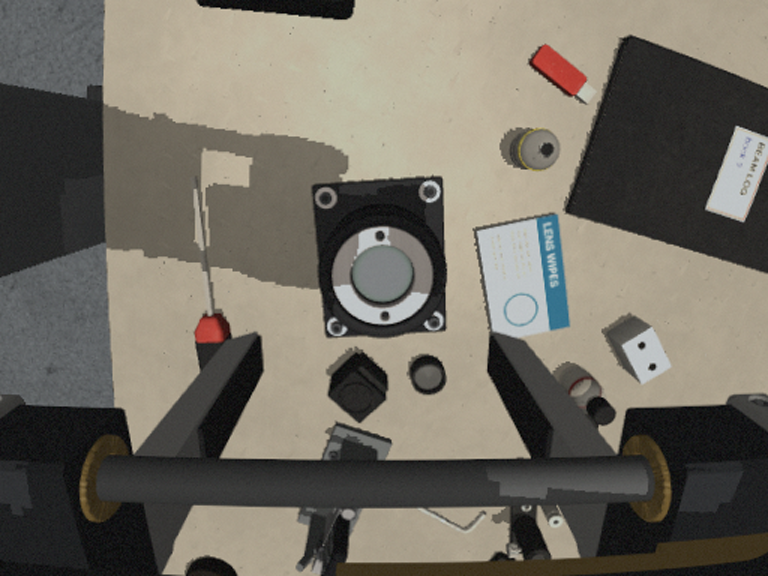

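The wrist view shows both holes, near (380,236) and (385,315) in the enlarged picture. I'll find their centroids and the ring centre.

```bash
python3 - <<'E'
from h import *
import pickle
c=pickle.load(open("wm.pkl","rb")); g=cv2.cvtColor(c["frame"],cv2.COLOR_RGB2GRAY).astype(float)
H=[]
for (u,v) in [(380/1.5,236/1.5),(385/1.5,315/1.5)]:
    u0,v0=int(u),int(v); w=g[v0-5:v0+6,u0-5:u0+6]; wt=np.clip(120-w,0,None)
    Y,X=np.mgrid[v0-5:v0+6,u0-5:u0+6]; uu=(X*wt).sum()/wt.sum(); vv=(Y*wt).sum()/wt.sum()
    p=pt(c,uu,vv,62); H.append(p); print(w.astype(int)[::2].tolist() if 0 else "",round(uu,2),round(vv,2),p.round(2))
H=np.array(H); d=H[0]-H[1]; print("mid",H.mean(0).round(2),"dist",np.hypot(*d[:2]).round(2),"line angle from y (yaw)",np.arctan2(-d[0],d[1]).round(4))
# bright ring + rim fit
m=np.array([pt(c,u,v,62)[:2] for v in range(145,225) for u in range(205,300) if g[v,u]>150]).astype(np.float32)
m=m[np.hypot(m[:,0]-577,m[:,1]+8)<45]; print("ring outer",cv2.minEnclosingCircle(m))
E0=[pt(c,u/1.5,v/1.5,10) for u,v in [(313,185),(443,177),(446,331),(327,337)]]
for p in E0: print(p.round(1))
save(c,"wmc.png",(205,140,300,225),6)
E
```

```text
252.97 156.67 [572.68  20.58  62.  ]
 256.26 209.98 [582.94 -37.55  62.  ]
mid [577.81  -8.48  62.  ] dist 59.04 line angle from y (yaw) 0.1747
ring outer ((577.7056274414062, -8.775203704833984), 35.77622604370117)
[517.5  46.   10. ]
[618.7  63.6  10. ]
[640.5 -64.   10. ]
[539.3 -80.7  10. ]
```

View pics/wmc.png

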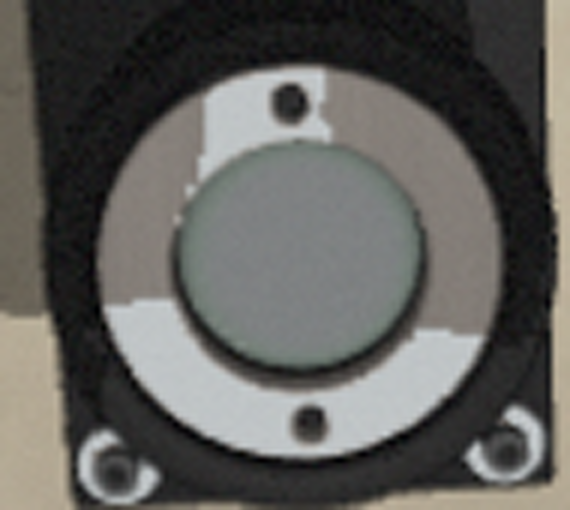

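The ring's centre is (577.8, -8.5), with the holes 59.0 mm apart on a line at +0.175 rad from y. Next I move over the stand.

step_arm(increments=[[[0, 0, 0.18, 0, 0, 0, -1], [0, 0, 0.18, 0, 0, 0, -1], [0, 0, 0.04, 0, 0, 0, -1], [0, 0, 0, -0.93, 0.17, 0, -1], [0, 0, 0, -0.93, 0.17, 0, -1]]])

```text
clock: 3.2
eef_pos: [570.5, -81.0, 404.5]
eef_rot: [-3.141, 0.0, 1.38]
wrist_force: [0.6, 0.1, 0.2]
finger_gap: 93.9
finger_force: 0.0
```

step_arm(increments=[[[0, 0, 0, -0.93, 0.17, 0, -1], [0, 0, 0, -0.93, 0.17, 0, -1], [0, 0, 0, -0.93, 0.17, 0, -1], [0, 0, 0, -0.93, 0.17, 0, -1], [0, 0, 0, 0, 0, 0, -1]]])

```text
clock: 3.7
eef_pos: [567.6, -235.7, 403.9]
eef_rot: [-3.141, 0.0, 1.374]
wrist_force: [0.2, 0.2, 0.3]
finger_gap: 93.8
finger_force: 0.0
```

```bash
python3 - <<'E'
from h import *
import pickle
c=cam("wrist"); pickle.dump(c,open("ws.pkl","wb")); save(c,"ws.png",(150,80,360,240),3.6)
P=cloud(c); ok=(c["range_z"]>0)&(np.hypot(P[...,0]-567,P[...,1]+233)<75)
for lo,hi in [(104,116),(60,68),(5,11)]:
    q=P[ok&(P[...,2]>lo)&(P[...,2]<hi)]; print(lo,hi,len(q),cv2.minAreaRect(q[:,:2].astype(np.float32)),q.mean(0).round(1))
go(567,-233,404,1.37)
E
```

```text
104 116 544 ((565.0125732421875, -233.64337158203125), (40.26820373535156, 12.555923461914062), 75.57704162597656) [ 565.3 -232.3  110.1]
60 68 728 ((565.69970703125, -233.3541717529297), (111.3285903930664, 35.908164978027344), 76.0167007446289) [ 567.4 -225.    65.3]
5 11 2574 ((589.1282958984375, -237.60543823242188), (119.95033264160156, 104.0057144165039), 75.54411315917969) [ 569.7 -228.3    9. ]
at [ 567.93 -233.75  404.  ] [-3.1407e+00 -2.0000e-04  1.3745e+00] shift [ 0.0138 -0.0265 -0.0001] | 1.2 mm; wz 0.0058 F [ 0.1   0.37 -0.48] M [-0.001  0.09  -0.001]
```

View pics/ws.png

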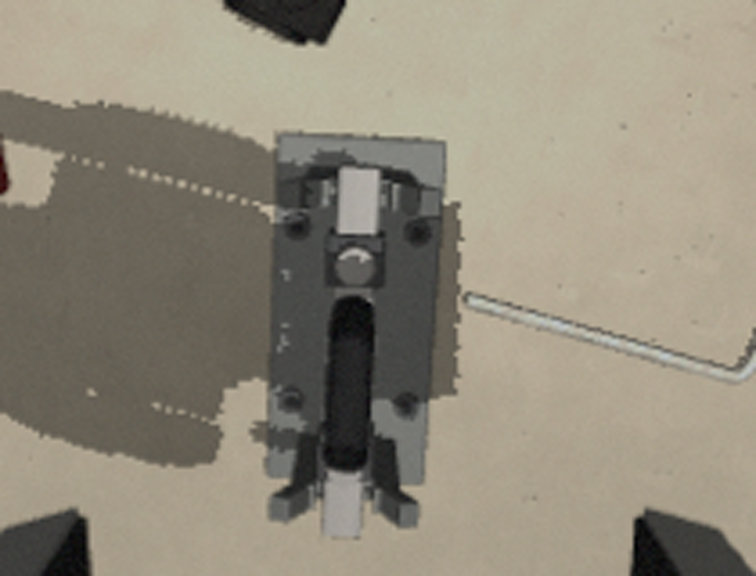

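The handle top is centred at (565.0, -233.6), z 110, with yaw -0.252. I align, then descend.

step_arm(increments=[[[0, 0, 0.071, 0, 0, 0.5, -1], [0, 0, 0, 0, 0, 0.5, -1], [0, 0, 0, 0, 0, 0.5, -1], [0, 0, 0, 0, 0, 0, -1], [0, 0, 0, 0, 0, 0, -1]]])

```text
clock: 4.25
eef_pos: [568.5, -231.3, 345.2]
eef_rot: [3.142, -0.0, 1.321]
wrist_force: [0.2, -0.4, 0.9]
finger_gap: 94.0
finger_force: 0.0
```

```bash
python3 - <<'E'
from h import *
import pickle
c=cam("wrist"); pickle.dump(c,open("ws2.pkl","wb"))
P=cloud(c); ok=(c["range_z"]>0)&(np.hypot(P[...,0]-565,P[...,1]+233)<75)
for lo,hi in [(104,116),(60,68)]:
    q=P[ok&(P[...,2]>lo)&(P[...,2]<hi)]; print(lo,hi,len(q),cv2.minAreaRect(q[:,:2].astype(np.float32)),q.mean(0).round(1),np.median(q[:,2]))
go(565.2,-233.5,270,1.319)
E
```

```text
104 116 815 ((564.809326171875, -232.96453857421875), (39.23866271972656, 12.113061904907227), 75.75785064697266) [ 565.4 -231.8  110.1] 110.42046023077444
60 68 1036 ((566.2704467773438, -234.30592346191406), (112.94998168945312, 37.22859573364258), 74.1588363647461) [ 567.3 -224.1   65.2] 65.27132059163151
at [ 568.53 -231.45  345.88] [3.1403e+00 2.0000e-04 1.3203e+00] shift [-0.0703 -0.0679  1.897 ] | 75.98 mm; wz 0.0017 F [-0.84  0.22  0.58] M [-0.112  0.095  0.   ]
```

step_arm(increments=[[[0, 0, 0, -0.05, -0.075, 0.4, -1], [0, 0, 0, 0, 0, 0.5, -1], [0, 0, 0, 0, 0, 0.5, -1], [0, 0, 0, 0, 0, 0.5, -1], [0, 0, 0, 0, 0, 0, -1]]])

```text
clock: 4.8
eef_pos: [564.7, -232.9, 267.4]
eef_rot: [-3.139, -0.001, 1.32]
wrist_force: [-0.6, 1.1, 0.2]
finger_gap: 94.4
finger_force: 0.0
```

step_arm(increments=[[[0, 0, 0, 0, 0, 0, 1], [0, 0, 0, 0, 0, 0, 1], [0, 0, 0, 0, 0, 0, 1], [0, 0, 0, 0, 0, 0, 1], [0, 0, 0, 0, 0, 0, 1]]], newtons=40)

```text
clock: 5.3
eef_pos: [564.9, -233.2, 269.1]
eef_rot: [3.141, 0.0, 1.319]
wrist_force: [-0.4, 0.7, -0.4]
finger_gap: 57.5
finger_force: 0.0
```

step_arm(increments=[[[0, 0, 0, 0, 0, 0, 1], [0, 0, 0, 0, 0, 0, 1], [0, 0, 0, 0, 0, 0, 1], [0, 0, 0, 0, 0, 0, 1], [0, 0, 0, 0, 0, 0, 1]]])

```text
clock: 5.8
eef_pos: [564.8, -233.2, 268.6]
eef_rot: [-3.142, -0.0, 1.319]
wrist_force: [-1.2, -0.4, 0.2]
finger_gap: 17.4
finger_force: 0.0
```

step_arm(increments=[[[0, 0, 0, 0, 0, 0, 1], [0, 0, 0, 0, 0, 0, 1], [0, 0, 0, 0, 0, 0, 1], [0, 0, 0, 0, 0, 0, 1], [0, 0, 0, 0, 0, 0, 1]]])

```text
clock: 6.3
eef_pos: [564.9, -233.1, 268.6]
eef_rot: [-3.142, 0.0, 1.319]
wrist_force: [0.2, -0.5, 0.5]
finger_gap: 11.7
finger_force: 40.0
```

```bash
python3 - <<'E'
from h import *
for i in range(1): go(565,-233,269,1.319)
import pickle
c=cam("wrist"); pickle.dump(c,open("wg.pkl","wb"))
print(manip.read_state()["eef_pos"],manip.read_state()["wrist_force"])
E
```

```text
at [ 564.86 -233.14  268.65] [-3.1416  0.      1.3189] shift [ 0.0043  0.0025 -0.0088] | 0.4 mm; wz -0.0001 F [ 0.2  -0.47  0.55] M [-0.056  0.082 -0.006]
[ 564.85776342 -233.15360445  268.62088447] [ 0.94458333  0.20139019 -0.40323749]
```

Gripped at TCP (564.86, -233.15, 268.6), gap 11.7 mm. Lifting.

step_arm(increments=[[[0, 0, 0, 0, 0, -0.2, 1], [0, 0, 0, 0, 0, -0.3, 1], [0, 0, 0, 0, 0, -0.6, 1], [0, 0, 0, 0, 0, -0.8, 1], [0, 0, 0, 0, 0, -0.8, 1]]])

```text
clock: 6.85
eef_pos: [564.7, -233.1, 378.8]
eef_rot: [3.141, 0.0, 1.319]
wrist_force: [0.8, -0.3, -1.3]
finger_gap: 11.6
finger_force: 40.0
```

step_arm(increments=[[[0, 0, -0.181, 0, 0, 0, 1], [0, 0, -0.181, 0, 0, 0, 1], [0, 0, -0.181, 0, 0, 0, 1], [0, 0, 0, 0, 0, 0, 1], [0, 0, 0, 0, 0, 0, 1]]])

```text
clock: 7.35
eef_pos: [564.8, -233.1, 377.3]
eef_rot: [3.141, 0.0, 1.741]
wrist_force: [0.5, -0.3, -0.1]
finger_gap: 11.7
finger_force: 40.0
```

```bash
python3 - <<'E'
from h import *
import pickle
c=cam("wrist"); pickle.dump(c,open("wh.pkl","wb")); save(c,"wh.png",s=1.5)
s=manip.read_state(); p=s["eef_pos"]; a=s["eef_rot"][2]
P=cloud(c); X=P-p; tx=X[...,0]*np.cos(a)+X[...,1]*np.sin(a); ty=X[...,0]*np.sin(a)-X[...,1]*np.cos(a); tz=-X[...,2]
m=(c["range_z"]>0)&(abs(tx)<62)&(abs(ty)<12)
for lo,hi in [(155,163),(188,196),(200,211)]:
    k=m&(tz>lo)&(tz<hi); 
    if k.sum(): print(lo,hi,k.sum(),"tx",np.percentile(tx[k],[0,1,50,99,100]).round(2),"ty",np.percentile(ty[k],[0,2,50,98,100]).round(2),"tz",np.median(tz[k]))
go(577.8,-8.5,p[2],1.7455)
E
```

```text
155 163 1827 tx [-19.8  -18.4    4.32  19.08  19.71] ty [-11.97  -9.4    0.03   9.36  11.89] tz 157.9614562799843
188 196 468 tx [ 7.59  7.81 26.58 34.16 34.57] ty [-11.99 -10.8    0.06  10.69  11.96] tz 191.08155947828135
200 211 1220 tx [-56.03 -54.94  37.54  55.27  55.41] ty [-8.08 -7.33  0.33  8.01  8.67] tz 203.11440066295555
at [ 564.82 -233.12  377.16] [3.1412e+00 3.0000e-04 1.7413e+00] shift [ 5.479  1.273 -0.   ] | 225.0 mm; wz -0.0053 F [-1.06  0.31 -1.4 ] M [-0.039  0.002  0.014]
```

View pics/wh.png

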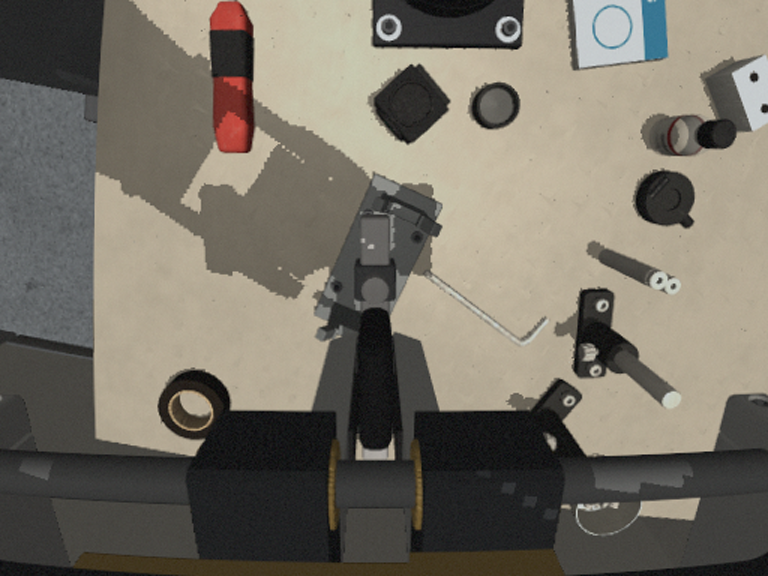

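In the hand the bar is centred to about 0.2 mm, so the camera and arm agree. I go over the ring.

step_arm(increments=[[[0, 0, -0.005, 0.9, 0.21, 0, 1], [0, 0, 0, 0.9, 0.21, 0, 1], [0, 0, 0, 0.9, 0.21, 0, 1], [0, 0, 0, 0.9, 0.21, 0, 1], [0, 0, 0, 0.9, 0.21, 0, 1]]])

```text
clock: 7.9
eef_pos: [574.2, -47.1, 377.0]
eef_rot: [3.141, 0.0, 1.746]
wrist_force: [-0.4, 0.6, -2.3]
finger_gap: 12.0
finger_force: 40.0
```

step_arm(increments=[[[0, 0, 0, 0.9, 0.21, 0, 1], [0, 0, 0, 0.075, 0.01, 0.3, 1], [0, 0, 0, 0, 0, 0.4, 1], [0, 0, 0, 0, 0, 0, 1], [0, 0, 0, 0, 0, 0, 1]]])

```text
clock: 8.4
eef_pos: [576.2, -9.2, 348.8]
eef_rot: [-3.141, -0.0, 1.747]
wrist_force: [-0.2, -0.7, -2.2]
finger_gap: 12.1
finger_force: 40.0
```

```bash
python3 - <<'E'
from h import *
import pickle
go(577.8,-8.4,322.6,1.7455)
c=cam("wrist"); pickle.dump(c,open("wr.pkl","wb")); save(c,"wr.png",(120,60,400,260),2.8)
for i in range(2): cam("wrist"); go(577.8,-8.4,322.6,1.7455)
E
```

```text
at [576.18  -9.2  348.79] [-3.1412 -0.      1.7474] shift [0.0126 0.0434 0.6547] | 26.25 mm; wz 0.0024 F [-0.22 -0.69 -2.17] M [ 0.019  0.067 -0.067]
at [576.22  -9.18 349.47] [3.1406e+00 3.0000e-04 1.7478e+00] shift [0.0124 0.0422 0.6718] | 26.93 mm; wz 0.0029 F [-0.32  0.49 -1.23] M [-0.085  0.103  0.013]
at [576.21  -9.11 349.45] [3.1405e+00 3.0000e-04 1.7481e+00] shift [0.0104 0.0424 0.6713] | 26.91 mm; wz 0.0033 F [-0.48 -0.46 -1.52] M [-0.05   0.029  0.053]
```

View pics/wr.png

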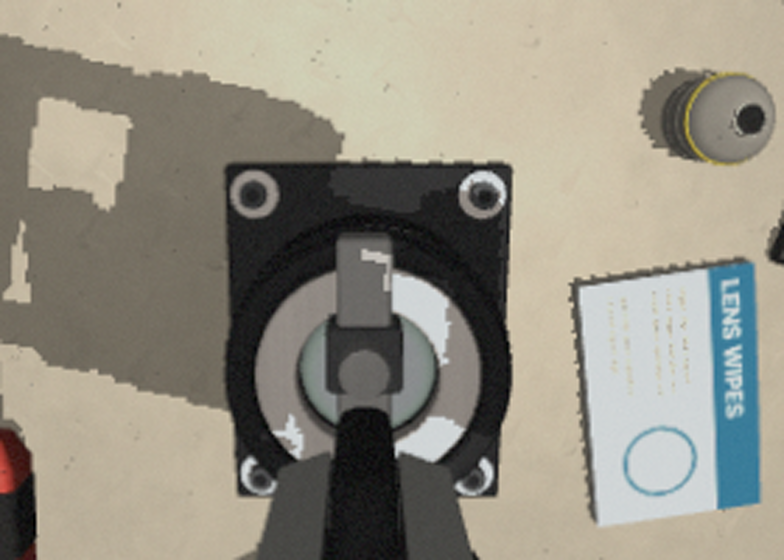

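The ring is visible around the bar. I correct by 1.7 mm along tool y and lower to just above the ring.

step_arm(increments=[[[0, 0, 0.003, 0.01, 0.042, 0, 1], [0, 0, 0, 0, 0, 0.3, 1], [0, 0, 0, 0, 0, 0.3, 1], [0, 0, 0, 0, 0, 0, 1], [0, 0, 0, 0, 0, 0, 1]]])

```text
clock: 9.05
eef_pos: [577.7, -7.9, 324.1]
eef_rot: [-3.141, -0.0, 1.747]
wrist_force: [-0.5, 0.1, -1.5]
finger_gap: 11.8
finger_force: 40.0
```

```bash
python3 - <<'E'
from h import *
import pickle
c=pickle.load(open("wr.pkl","rb"));P=cloud(c); g=cv2.cvtColor(c["frame"],cv2.COLOR_RGB2GRAY)
m=(c["range_z"]>0)&(P[...,2]>59)&(P[...,2]<66)&(g>70)&(np.hypot(P[...,0]-577.8,P[...,1]+8.5)<45)
# angle-binned outer ring edge
q=P[m]; a=np.arctan2(q[:,1]+8.5,q[:,0]-577.8); r=np.hypot(q[:,0]-577.8,q[:,1]+8.5)
E=[]
for k in range(-18,18):
    s=(a>=k*np.pi/18)&(a<(k+1)*np.pi/18)
    if s.sum()>5: j=np.argmax(np.where(s,r,0)); E.append([*q[j,:2],r[j]])
E=np.array(E); E=E[(E[:,2]>33)&(E[:,2]<38.5)]
A=np.c_[2*E[:,:2],np.ones(len(E))]; s=np.linalg.lstsq(A,(E[:,:2]**2).sum(1),rcond=None)[0]; print(len(E),s[:2],np.sqrt(s[2]+s[0]**2+s[1]**2),np.median(q[:,2]))
for i in range(3): cam("wrist"); go(577.8,-8.4,313.6,1.7455)
E
```

```text
27 [577.73145448  -8.78221934] 36.24911813692544 63.18439480973075
at [577.76  -7.91 324.57] [-3.1414e+00 -1.0000e-04  1.7470e+00] shift [-0.0122 -0.0011  0.2743] | 10.98 mm; wz 0.0019 F [ 0.63 -0.44 -1.13] M [-0.107  0.007  0.042]
at [577.78  -7.96 324.87] [3.1413e+00 1.0000e-04 1.7469e+00] shift [-0.0109 -0.0014  0.2818] | 11.28 mm; wz 0.0017 F [-1.22  0.23 -1.47] M [-0.086  0.06   0.015]
at [577.78  -7.93 324.96] [3.1411e+00 1.0000e-04 1.7470e+00] shift [-0.0117 -0.0015  0.284 ] | 11.37 mm; wz 0.0019 F [-0.23 -0.46 -1.4 ] M [-0.064  0.041 -0.023]
```

step_arm(increments=[[[0, 0, 0.002, -0.015, -0.001, 0.05, 1], [0, 0, 0, 0, 0, 0.05, 1], [0, 0, 0, 0, 0, 0.025, 1], [0, 0, 0, 0, 0, 0.025, 1], [0, 0, 0, 0, 0, 0, 1]]])

```text
clock: 9.7
eef_pos: [577.7, -8.5, 318.5]
eef_rot: [-3.141, -0.0, 1.745]
wrist_force: [-0.5, -0.2, -1.0]
finger_gap: 11.9
finger_force: 40.0
```

step_arm(increments=[[[0, 0, 0, 0, 0, 0.015, 1], [0, 0, 0, 0, 0, 0.015, 1], [0, 0, 0, 0, 0, 0, 1]]])

```text
clock: 10.0
eef_pos: [577.7, -8.5, 317.4]
eef_rot: [-3.142, 0.0, 1.745]
wrist_force: [0.5, 0.3, -0.9]
finger_gap: 11.6
finger_force: 40.0
```

step_arm(increments=[[[0, 0, 0, 0, 0, 0.015, 1], [0, 0, 0, 0, 0, 0, 1], [0, 0, 0, 0, 0, 0, 1]]])

```text
clock: 10.3
eef_pos: [577.8, -8.5, 316.8]
eef_rot: [-3.142, 0.0, 1.745]
wrist_force: [-0.2, -0.4, -1.6]
finger_gap: 11.8
finger_force: 40.0
```

No contact force at tip height of about 60 mm, so the pins have entered. Continuing down in small steps.

step_arm(increments=[[[0, 0, 0, 0, 0, 0.015, 1], [0, 0, 0, 0, 0, 0.015, 1], [0, 0, 0, 0, 0, 0, 1]]])

```text
clock: 10.6
eef_pos: [577.7, -8.5, 315.5]
eef_rot: [-3.141, -0.0, 1.745]
wrist_force: [-0.5, 0.3, -2.2]
finger_gap: 11.6
finger_force: 40.0
```

step_arm(increments=[[[0, 0, 0, 0, 0, 0.015, 1], [0, 0, 0, 0, 0, 0.015, 1], [0, 0, 0, 0, 0, 0, 1]]])

```text
clock: 10.9
eef_pos: [577.7, -8.5, 314.3]
eef_rot: [-3.141, -0.0, 1.745]
wrist_force: [0.8, 0.1, -1.8]
finger_gap: 11.7
finger_force: 40.0
```

step_arm(increments=[[[0, 0, 0, 0, 0, 0.012, 1], [0, 0, 0, 0, 0, 0, 1], [0, 0, 0, 0, 0, 0, 1]]])

```text
clock: 11.2
eef_pos: [577.8, -8.5, 314.0]
eef_rot: [3.142, -0.0, 1.745]
wrist_force: [-0.1, 0.0, -1.1]
finger_gap: 11.7
finger_force: 40.0
```

step_arm(increments=[[[0, 0, 0, 0, 0, 0.012, 1], [0, 0, 0, 0, 0, 0, 1], [0, 0, 0, 0, 0, 0, 1]]])

```text
clock: 11.5
eef_pos: [577.7, -8.5, 313.5]
eef_rot: [-3.142, 0.0, 1.745]
wrist_force: [-0.8, -0.7, -0.6]
finger_gap: 11.9
finger_force: 40.0
```

step_arm(increments=[[[0, 0, 0, 0, 0, 0.01, 1], [0, 0, 0, 0, 0, 0, 1], [0, 0, 0, 0, 0, 0, 1]]])

```text
clock: 11.8
eef_pos: [577.8, -8.5, 313.1]
eef_rot: [-3.142, -0.0, 1.745]
wrist_force: [0.4, -0.5, -2.0]
finger_gap: 11.7
finger_force: 40.0
```

```bash
python3 - <<'E'
from h import *
go(577.8,-8.5,313,1.7455)
for i in range(2): cam("wrist"); go(577.8,-8.5,313,1.7455)
E
```

```text
at [577.77  -8.54 313.07] [-3.1416 -0.      1.7453] shift [0.001  0.001  0.0017] | 0.09 mm; wz -0.0003 F [ 0.39 -0.52 -2.04] M [-0.044 -0.001  0.025]
at [577.76  -8.51 313.07] [-3.1416 -0.      1.7454] shift [0.0001 0.001  0.0017] | 0.08 mm; wz -0.0001 F [ 0.22  0.13 -0.86] M [-0.087  0.07  -0.024]
at [577.75  -8.52 313.09] [-3.1415  0.      1.7454] shift [0.0003 0.0013 0.0023] | 0.11 mm; wz -0.0001 F [ 0.8   0.54 -1.58] M [-0.09   0.057 -0.002]
```

The pins are seated (tip at about 56.5 mm, no load). I start turning clockwise with the guaranteed-free part.

step_arm(increments=[[[0, 0, 0.02, 0, 0, 0, 1], [0, 0, 0.02, 0, 0, 0, 1], [0, 0, 0.02, 0, 0, 0, 1], [0, 0, 0.02, 0, 0, 0, 1], [0, 0, 0.02, 0, 0, 0, 1]]])

```text
clock: 12.4
eef_pos: [577.6, -8.5, 313.0]
eef_rot: [-3.141, 0.0, 1.666]
wrist_force: [-4.3, -0.2, -0.5]
finger_gap: 11.8
finger_force: 40.0
```

step_arm(increments=[[[0, 0, 0.03, 0, 0, 0, 1], [0, 0, 0.03, 0, 0, 0, 1], [0, 0, 0.03, 0, 0, 0, 1], [0, 0, 0.03, 0, 0, 0, 1], [0, 0, 0.03, 0, 0, 0, 1]]])

```text
clock: 12.9
eef_pos: [577.7, -8.5, 313.0]
eef_rot: [-3.141, -0.0, 1.547]
wrist_force: [-4.9, -0.5, -0.2]
finger_gap: 11.5
finger_force: 40.0
```

```bash
cat > s.py <<'E'
from h import *
import sys
M=[];F=[]
for i in range(int(sys.argv[1]) if len(sys.argv)>1 else 2):
    s=manip.read_state(); M.append(s["moment"]);F.append(s["wrist_force"]); cam("wrist")
print("F",np.mean(F,0).round(2),"M",np.mean(M,0).round(3),"pos",s["eef_pos"].round(2),"yaw",s["eef_rot"].round(4),"j6 eff",s["effort"][5].round(3),s["finger_gap"].round(2))
E
python3 s.py 3
```

```text
Traceback (most recent call last):
  File "s.py", line 6, in <module>
    print("F",np.mean(F,0).round(2),"M",np.mean(M,0).round(3),"pos",s["eef_pos"].round(2),"yaw",s["eef_rot"].round(4),"j6 eff",s["effort"][5].round(3),s["finger_gap"].round(2))
                                                                                                                                                       ^^^^^^^^^^^^^^^^^^^^^
AttributeError: 'float' object has no attribute 'round'
```

```bash
sed -i 's/,s\["finger_gap"\].round(2)//' s.py && python3 s.py 3
```

```text
F [-5.09 -0.49 -0.53] M [-0.102  1.335  0.124] pos [577.68  -8.54 313.01] yaw [-3.1411 -0.      1.5482] j6 eff 0.18
```

step_arm(increments=[[[0, 0, 0.03, 0, -0.015, 0, 1], [0, 0, 0.03, 0, 0, 0, 1], [0, 0, 0.03, 0, 0, 0, 1], [0, 0, 0.03, 0, 0, 0, 1], [0, 0, 0, 0, 0, 0, 1]]])

```text
clock: 13.7
eef_pos: [577.2, -8.5, 313.1]
eef_rot: [3.141, -0.0, 1.453]
wrist_force: [-1.1, -0.6, -1.7]
finger_gap: 11.9
finger_force: 40.0
```

```bash
python3 s.py 3
```

```text
F [-1.42 -0.57 -1.99] M [-0.15   0.5    0.091] pos [577.2   -8.52 313.12] yaw [ 3.1413 -0.      1.4548] j6 eff 0.178
```

step_arm(increments=[[[0, 0, 0.03, 0, 0, 0, 1], [0, 0, 0.03, 0, 0, 0, 1], [0, 0, 0.03, 0, 0, 0, 1], [0, 0, 0.03, 0, 0, 0, 1], [0, 0, 0.03, 0, 0, 0, 1]]])

```text
clock: 14.35
eef_pos: [577.2, -8.5, 313.1]
eef_rot: [3.141, -0.0, 1.335]
wrist_force: [-1.4, -0.3, -2.3]
finger_gap: 11.6
finger_force: 40.0
```

step_arm(increments=[[[0, 0, 0.015, 0, 0, 0, 1], [0, 0, 0.015, 0, 0, 0, 1], [0, 0, 0.015, 0, 0, 0, 1], [0, 0, 0.015, 0, 0, 0, 1]]])

```text
clock: 14.75
eef_pos: [577.2, -8.5, 313.1]
eef_rot: [3.142, 0.0, 1.289]
wrist_force: [-1.6, -1.0, -2.3]
finger_gap: 11.9
finger_force: 40.0
```

```bash
python3 s.py 3
```

```text
F [-1.07 -0.68 -2.47] M [-0.171  0.275  0.145] pos [577.16  -8.52 313.11] yaw [ 3.1415 -0.      1.2893] j6 eff 0.355
```

step_arm(increments=[[[0, 0, 0.01, 0, 0, 0, 1], [0, 0, 0.01, 0, 0, 0, 1], [0, 0, 0.01, 0, 0, 0, 1], [0, 0, 0.01, 0, 0, 0, 1], [0, 0, 0.01, 0, 0, 0, 1]]])

```text
clock: 15.4
eef_pos: [577.2, -8.5, 313.1]
eef_rot: [3.142, -0.0, 1.25]
wrist_force: [-0.7, -0.8, -1.6]
finger_gap: 11.7
finger_force: 40.0
```

```bash
python3 s.py 3
```

```text
F [-0.22 -0.72 -1.99] M [-0.153  0.241  0.138] pos [577.16  -8.52 313.12] yaw [ 3.1415 -0.      1.2502] j6 eff 0.289
```

step_arm(increments=[[[0, 0, 0.01, 0, 0, 0, 1], [0, 0, 0.01, 0, 0, 0, 1], [0, 0, 0.01, 0, 0, 0, 1], [0, 0, 0.01, 0, 0, 0, 1], [0, 0, 0.01, 0, 0, 0, 1]]], newtons=25)

```text
clock: 16.05
eef_pos: [577.2, -8.5, 313.1]
eef_rot: [3.142, -0.0, 1.211]
wrist_force: [-0.2, -0.5, -3.1]
finger_gap: 11.8
finger_force: 25.0
```

```bash
python3 s.py 2
```

```text
F [-0.5  -0.76 -2.64] M [-0.186  0.238  0.142] pos [577.17  -8.52 313.1 ] yaw [ 3.1416 -0.      1.2102] j6 eff 0.019
```

step_arm(increments=[[[0, 0, 0.01, 0, 0, 0, 1], [0, 0, 0.01, 0, 0, 0, 1], [0, 0, 0.01, 0, 0, 0, 1], [0, 0, 0.01, 0, 0, 0, 1]]])

```text
clock: 16.55
eef_pos: [577.2, -8.5, 313.1]
eef_rot: [3.142, 0.0, 1.179]
wrist_force: [-1.0, -0.5, -2.2]
finger_gap: 11.9
finger_force: 25.0
```

```bash
python3 s.py 2
```

```text
F [-0.63 -0.43 -1.92] M [-0.164  0.211  0.187] pos [577.17  -8.51 313.1 ] yaw [ 3.1416 -0.      1.1787] j6 eff 0.019
```

step_arm(increments=[[[0, 0, 0.01, 0, 0, 0, 1], [0, 0, 0.01, 0, 0, 0, 1], [0, 0, 0.01, 0, 0, 0, 1], [0, 0, 0.01, 0, 0, 0, 1]]])

```text
clock: 17.05
eef_pos: [577.2, -8.5, 313.1]
eef_rot: [-3.142, 0.0, 1.148]
wrist_force: [-1.2, -0.1, -2.8]
finger_gap: 11.9
finger_force: 25.0
```

```bash
python3 s.py 2
```

```text
F [-0.98 -0.57 -2.25] M [-0.173  0.238  0.201] pos [577.16  -8.51 313.09] yaw [ 3.1416 -0.      1.1473] j6 eff 0.019
```

step_arm(increments=[[[0, 0, 0.01, 0, 0, 0, 1], [0, 0, 0.01, 0, 0, 0, 1], [0, 0, 0.01, 0, 0, 0, 1], [0, 0, 0.01, 0, 0, 0, 1]]])

```text
clock: 17.55
eef_pos: [577.2, -8.5, 313.1]
eef_rot: [-3.142, 0.0, 1.116]
wrist_force: [-0.5, -0.5, -1.8]
finger_gap: 11.9
finger_force: 25.0
```

```bash
python3 s.py 2
```

```text
F [-0.72 -0.68 -1.64] M [-0.149  0.254  0.181] pos [577.16  -8.53 313.08] yaw [-3.1416  0.      1.1159] j6 eff 0.019
```

step_arm(increments=[[[0, 0, 0.01, 0, 0, 0, 1], [0, 0, 0.01, 0, 0, 0, 1], [0, 0, 0.01, 0, 0, 0, 1], [0, 0, 0.01, 0, 0, 0, 1], [0, 0, 0.01, 0, 0, 0, 1]]])

```text
clock: 18.15
eef_pos: [577.2, -8.5, 313.1]
eef_rot: [3.142, 0.0, 1.077]
wrist_force: [0.2, -1.2, -1.8]
finger_gap: 11.8
finger_force: 25.0
```

```bash
python3 s.py 2
```

```text
F [-0.27 -1.59 -1.96] M [-0.138  0.225  0.148] pos [577.16  -8.5  313.1 ] yaw [ 3.1416 -0.      1.0767] j6 eff 0.019
```

step_arm(increments=[[[0, 0, 0.01, 0, 0, 0, 1], [0, 0, 0.01, 0, 0, 0, 1], [0, 0, 0.01, 0, 0, 0, 1], [0, 0, 0.01, 0, 0, 0, 1], [0, 0, 0.01, 0, 0, 0, 1]]])

```text
clock: 18.75
eef_pos: [577.2, -8.5, 313.1]
eef_rot: [3.142, 0.0, 1.038]
wrist_force: [0.0, -1.1, -0.9]
finger_gap: 12.0
finger_force: 25.0
```

```bash
python3 s.py 2
```

```text
F [-0.19 -0.94 -1.4 ] M [-0.145  0.294  0.191] pos [577.16  -8.53 313.08] yaw [-3.1416  0.      1.0374] j6 eff 0.019
```

step_arm(increments=[[[0, 0, 0.01, 0, 0, 0, 1], [0, 0, 0.01, 0, 0, 0, 1], [0, 0, 0.01, 0, 0, 0, 1], [0, 0, 0.01, 0, 0, 0, 1], [0, 0, 0.01, 0, 0, 0, 1]]])

```text
clock: 19.35
eef_pos: [577.2, -8.5, 313.1]
eef_rot: [-3.142, -0.0, 0.999]
wrist_force: [-0.8, 0.4, -2.1]
finger_gap: 11.8
finger_force: 25.0
```

```bash
python3 s.py 2
```

```text
F [-1.09 -0.26 -2.25] M [-0.165  0.276  0.194] pos [577.16  -8.5  313.08] yaw [-3.1416  0.      0.9981] j6 eff 0.019
```

step_arm(increments=[[[0, 0, 0.01, 0, 0, 0, 1], [0, 0, 0.01, 0, 0, 0, 1], [0, 0, 0.01, 0, 0, 0, 1], [0, 0, 0.01, 0, 0, 0, 1], [0, 0, 0.01, 0, 0, 0, 1]]])

```text
clock: 19.95
eef_pos: [577.2, -8.5, 313.1]
eef_rot: [-3.142, 0.0, 0.959]
wrist_force: [-0.1, -0.8, -1.6]
finger_gap: 11.5
finger_force: 25.0
```

```bash
python3 s.py 2
```

```text
F [-0.78 -0.84 -1.33] M [-0.129  0.288  0.173] pos [577.16  -8.52 313.07] yaw [-3.1416  0.      0.9588] j6 eff 0.019
```

step_arm(increments=[[[0, 0, 0.01, 0, 0, 0, 1], [0, 0, 0.01, 0, 0, 0, 1], [0, 0, 0.01, 0, 0, 0, 1], [0, 0, 0.01, 0, 0, 0, 1], [0, 0, 0.01, 0, 0, 0, 1]]])

```text
clock: 20.55
eef_pos: [577.2, -8.5, 313.1]
eef_rot: [3.142, -0.0, 0.92]
wrist_force: [-0.5, -0.4, -1.7]
finger_gap: 11.7
finger_force: 25.0
```

```bash
python3 s.py 2
```

```text
F [-0.35 -0.77 -1.61] M [-0.128  0.334  0.139] pos [577.16  -8.52 313.09] yaw [-3.1416  0.      0.9196] j6 eff 0.019
```

step_arm(increments=[[[0, 0, 0.01, 0, 0, 0, 1], [0, 0, 0.01, 0, 0, 0, 1], [0, 0, 0.01, 0, 0, 0, 1], [0, 0, 0.01, 0, 0, 0, 1], [0, 0, 0.01, 0, 0, 0, 1]]])

```text
clock: 21.15
eef_pos: [577.2, -8.5, 313.1]
eef_rot: [3.142, -0.0, 0.881]
wrist_force: [-0.8, 1.1, -1.9]
finger_gap: 11.9
finger_force: 25.1
```

```bash
python3 s.py 2
```

```text
F [-0.53  0.11 -1.79] M [-0.116  0.339  0.31 ] pos [577.15  -8.51 313.09] yaw [3.1415e+00 1.0000e-04 8.8050e-01] j6 eff 0.201
```

The moment has jumped to 0.31 N m, which looks like the stop. A small further step should confirm it.

step_arm(increments=[[[0, 0, 0.007, 0, 0, 0, 1], [0, 0, 0, 0, 0, 0, 1], [0, 0, 0, 0, 0, 0, 1]]])

```text
clock: 21.55
eef_pos: [577.2, -8.5, 313.1]
eef_rot: [-3.142, 0.0, 0.876]
wrist_force: [-1.1, -0.9, -1.9]
finger_gap: 11.6
finger_force: 25.1
```

```bash
python3 s.py 3
```

```text
F [-0.81 -0.21 -2.07] M [-0.189  0.358  0.388] pos [577.16  -8.52 313.11] yaw [ 3.1416 -0.      0.876 ] j6 eff 0.361
```

The moment rose another 0.08 N m for 0.0055 rad while the drag was only 0.16, so the ring is at its stop. I back off to mid-clearance and lift out.

step_arm(increments=[[[0, 0, -0.02, 0, 0, 0, 1], [0, 0, -0.025, 0, 0, 0, 1], [0, 0, -0.02, 0, 0, 0, 1], [0, 0, 0, 0, 0, 0, 1]]])

```text
clock: 22.1
eef_pos: [577.2, -8.5, 313.2]
eef_rot: [3.141, -0.0, 0.928]
wrist_force: [0.3, 0.6, -0.9]
finger_gap: 11.9
finger_force: 25.0
```

```bash
python3 s.py 3
```

```text
F [ 0.17  0.11 -1.44] M [-0.063  0.122  0.005] pos [577.19  -8.53 313.14] yaw [ 3.1415e+00 -1.0000e-04  9.2680e-01] j6 eff -0.059
```

step_arm(increments=[[[0, 0, 0, 0, 0, -0.05, 1], [0, 0, 0, 0, 0, -0.05, 1], [0, 0, 0, 0, 0, -0.05, 1], [0, 0, 0, 0, 0, -0.1, 1], [0, 0, 0, 0, 0, -0.2, 1]]], newtons=40)

```text
clock: 22.75
eef_pos: [577.1, -8.5, 331.2]
eef_rot: [-3.141, 0.0, 0.927]
wrist_force: [0.4, 0.1, -1.8]
finger_gap: 11.8
finger_force: 40.0
```

step_arm(increments=[[[0, 0, 0, 0, 0, -0.4, 1], [0, 0, 0, 0, 0, -0.7, 1], [0, 0, 0, 0, 0, 0, 1], [0, 0, 0, 0, 0, 0, 1]]])

```text
clock: 23.15
eef_pos: [577.0, -8.5, 375.2]
eef_rot: [3.141, -0.0, 0.927]
wrist_force: [-0.6, -0.3, -1.1]
finger_gap: 11.5
finger_force: 40.0
```

```bash
python3 - <<'E'
from h import *
import pickle
c=cam("wrist"); pickle.dump(c,open("wh2.pkl","wb")); save(c,"wh2.png",s=1.5)
s=manip.read_state(); p=s["eef_pos"]; a=s["eef_rot"][2]
P=cloud(c); X=P-p; tx=X[...,0]*np.cos(a)+X[...,1]*np.sin(a); ty=X[...,0]*np.sin(a)-X[...,1]*np.cos(a); tz=-X[...,2]
m=(c["range_z"]>0)&(abs(tx)<62)&(abs(ty)<10)
for lo,hi in [(155,161),(200,211)]:
    k=m&(tz>lo)&(tz<hi); print(lo,hi,k.sum(),"tx",np.percentile(tx[k],[0,1,50,99,100]).round(2),"tz",np.median(tz[k]),cv2.minAreaRect(np.c_[tx[k],ty[k]].astype(np.float32)))
go(564.86,-233.15,378,1.319); s=manip.read_state();print(s["moment"],s["clock"])
E
```

```text
155 161 1698 tx [-18.96 -17.8    3.6   19.49  20.18] tz 157.3158668693427 ((0.6974105834960938, 1.4772157669067383), (19.72252082824707, 39.07596969604492), 80.7324447631836)
200 211 1132 tx [-55.51 -54.65  39.74  55.91  56.05] tz 202.49408557081196 ((0.2773933410644531, 0.25542640686035156), (111.55066680908203, 16.715373992919922), 0.12390968948602676)
at [577.    -8.5  374.33] [-3.1409e+00  5.0000e-04  9.2700e-01] shift [-4.6741  3.1284 -0.0918] | 225.01 mm; wz -0.4991 F [ 0.31  0.12 -2.95] M [-0.081  0.081  0.022]
[-0.08080059  0.08114963  0.02221461] 23.2
```

View pics/wh2.png

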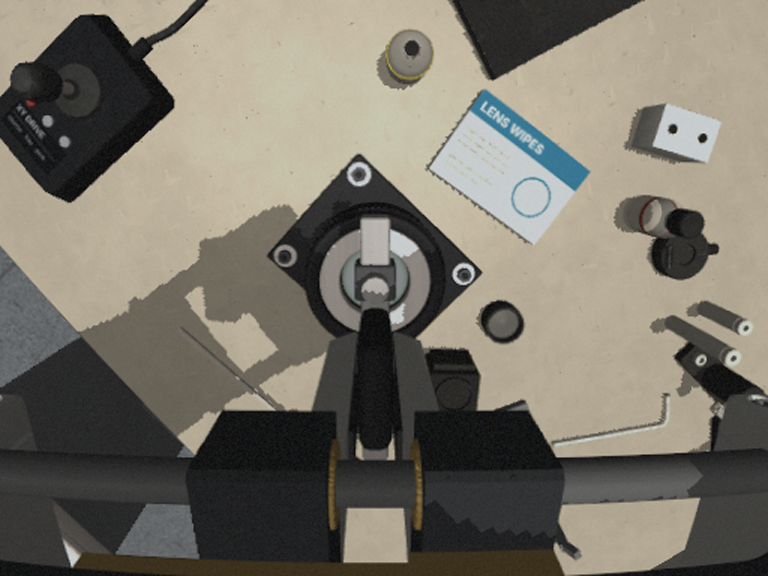

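The wrench still sits straight in the hand and the mount is clear. I return to the stand.

step_arm(increments=[[[0, 0, -0.167, 0, 0, 0, 1], [0, 0, -0.166, 0, 0, 0, 1], [0, 0, -0.166, 0, 0, 0, 1], [0, 0, 0, 0, 0, 0, 1], [0, 0, 0, -0.919, 0.184, 0, 1]]])

```text
clock: 23.7
eef_pos: [575.3, -43.8, 374.1]
eef_rot: [-3.14, -0.0, 1.319]
wrist_force: [-0.4, 0.3, -1.7]
finger_gap: 11.8
finger_force: 40.0
```

step_arm(increments=[[[0, 0, 0, -0.919, 0.184, 0, 1], [0, 0, 0, -0.919, 0.184, 0, 1], [0, 0, 0, -0.919, 0.184, 0, 1], [0, 0, 0, -0.919, 0.184, 0, 1], [0, 0, 0, -0.919, 0.184, 0, 1]]])

```text
clock: 24.2
eef_pos: [564.6, -234.6, 374.2]
eef_rot: [-3.14, -0.0, 1.314]
wrist_force: [-0.6, -0.5, -2.7]
finger_gap: 11.9
finger_force: 40.0
```

step_arm(increments=[[[0, 0, 0, 0, 0, 0, 1], [0, 0, 0, 0, 0, 0, 1], [0, 0, 0, 0, 0, 0, 1]]])

```text
clock: 24.5
eef_pos: [565.1, -232.4, 374.6]
eef_rot: [-3.141, -0.0, 1.318]
wrist_force: [0.2, -0.3, -2.4]
finger_gap: 11.6
finger_force: 40.0
```

```bash
python3 - <<'E'
from h import *
for i in range(2): cam("wrist"); go(564.86,-233.15,268.7,1.319)
E
```

```text
at [ 565.14 -232.17  374.82] [-3.1411e+00 -2.0000e-04  1.3186e+00] shift [-2.5400e-02 -6.0000e-04  2.6531e+00] | 106.13 mm; wz -0.0005 F [ 0.27  0.45 -1.27] M [-0.027  0.075  0.019]
at [ 565.17 -232.1   374.97] [-3.1413e+00 -1.0000e-04  1.3191e+00] shift [-2.7300e-02 -8.0000e-04  2.6567e+00] | 106.28 mm; wz 0.0002 F [-0.33 -0.89 -1.96] M [-0.032  0.068  0.018]
```

step_arm(increments=[[[0, 0, 0, -0.035, 0, 0.4, 1], [0, 0, 0, 0, 0, 0.4, 1], [0, 0, 0, 0, 0, 0.4, 1], [0, 0, 0, 0, 0, 0.4, 1], [0, 0, 0, 0, 0, 0.2, 1]]])

```text
clock: 25.1
eef_pos: [564.6, -233.6, 301.8]
eef_rot: [-3.14, -0.0, 1.319]
wrist_force: [-0.3, 0.2, -1.6]
finger_gap: 12.0
finger_force: 40.0
```

step_arm(increments=[[[0, 0, 0, 0, 0, 0.2, 1], [0, 0, 0, 0, 0, 0.2, 1], [0, 0, 0, 0, 0, 0.2, 1], [0, 0, 0, 0, 0, 0.15, 1], [0, 0, 0, 0, 0, 0, 1]]])

```text
clock: 25.6
eef_pos: [564.5, -234.4, 272.2]
eef_rot: [-3.14, -0.0, 1.319]
wrist_force: [-0.3, -0.3, -1.9]
finger_gap: 12.0
finger_force: 40.0
```

```bash
python3 - <<'E'
from h import *
for i in range(2): cam("wrist"); go(564.86,-233.15,268.7,1.319)
E
```

```text
at [ 564.6  -234.49  272.85] [-3.1411e+00 -1.0000e-04  1.3188e+00] shift [ 0.0339 -0.002   0.1039] | 4.37 mm; wz -0.0002 F [-0.39  0.09 -2.05] M [-0.097  0.093 -0.027]
at [ 564.66 -234.54  273.24] [3.1414 0.     1.3188] shift [ 0.0348 -0.0037  0.1134] | 4.75 mm; wz -0.0002 F [-0.2   0.16 -1.44] M [-0.013  0.065 -0.015]
```

step_arm(increments=[[[0, 0, 0, 0.025, -0.002, 0.03, 1], [0, 0, 0, 0, 0, 0.03, 1], [0, 0, 0, 0, 0, 0.03, 1], [0, 0, 0, 0, 0, 0.02, 1], [0, 0, 0, 0, 0, 0, 1]]])

```text
clock: 26.2
eef_pos: [564.8, -233.5, 268.7]
eef_rot: [3.142, 0.0, 1.319]
wrist_force: [-0.3, -0.3, -2.0]
finger_gap: 11.9
finger_force: 40.0
```

```bash
python3 s.py 3
```

```text
F [ 0.24 -0.19 -2.17] M [-0.067  0.084  0.021] pos [ 564.77 -233.5   268.68] yaw [-3.1416  0.      1.3189] j6 eff -0.0
```

step_arm(increments=[[[0, 0, 0, 0, 0, 0.01, 1], [0, 0, 0, 0, 0, 0, 1], [0, 0, 0, 0, 0, 0.01, 1], [0, 0, 0, 0, 0, 0, 1]]])

```text
clock: 26.75
eef_pos: [564.8, -233.5, 268.6]
eef_rot: [3.141, 0.0, 1.319]
wrist_force: [-4.1, 2.4, 7.1]
finger_gap: 11.7
finger_force: 40.0
```

```bash
python3 s.py 3
```

```text
F [-3.98  1.73  7.56] M [0.289 0.928 0.017] pos [ 564.77 -233.5   268.6 ] yaw [3.1412e+00 1.0000e-04 1.3189e+00] j6 eff -0.001
```

The bar rests in the forks (upward force 9 N). Releasing.

step_arm(increments=[[[0, 0, 0, 0, 0, -0.01, 1], [0, 0, 0, 0, 0, 0, 0.6], [0, 0, 0, 0, 0, 0, 0.6], [0, 0, 0, 0, 0, 0, 0.3], [0, 0, 0, 0, 0, 0, 0]]])

```text
clock: 27.4
eef_pos: [564.8, -233.5, 268.2]
eef_rot: [-3.141, -0.0, 1.319]
wrist_force: [0.4, 0.5, -0.5]
finger_gap: 31.7
finger_force: 0.0
```

step_arm(increments=[[[0, 0, 0, 0, 0, 0, 0], [0, 0, 0, 0, 0, 0, 0], [0, 0, 0, 0, 0, 0, 0], [0, 0, 0, 0, 0, 0, 0], [0, 0, 0, 0, 0, 0, 0]]])

```text
clock: 27.9
eef_pos: [564.8, -233.5, 268.3]
eef_rot: [3.142, 0.0, 1.319]
wrist_force: [-0.2, -0.8, -0.5]
finger_gap: 47.0
finger_force: 0.0
```

step_arm(increments=[[[0, 0, 0, 0, 0, -0.5, 0], [0, 0, 0, 0, 0, -0.6, 0], [0, 0, 0, 0, 0, -0.7, 0], [0, 0, 0, 0, 0, -0.7, 0], [0, 0, 0, 0, 0, -0.7, 0]]])

```text
clock: 28.4
eef_pos: [564.6, -233.4, 397.5]
eef_rot: [-3.142, 0.0, 1.319]
wrist_force: [0.6, -0.3, 0.2]
finger_gap: 46.9
finger_force: 0.0
```

```bash
python3 - <<'E'
from h import *
import pickle
c=cam("wrist"); save(c,"we.png",s=1.5); print(c["cam_to_world"][:3,3])
P=cloud(c); ok=(c["range_z"]>0)&(np.hypot(P[...,0]-565,P[...,1]+233)<75)
for lo,hi in [(104,116),(60,68)]:
    q=P[ok&(P[...,2]>lo)&(P[...,2]<hi)]; print(lo,hi,len(q),cv2.minAreaRect(q[:,:2].astype(np.float32)),np.median(q[:,2]))
go(565,-233,404,1.319)
E
```

```text
[ 584.48597273 -157.15724735  378.67155622]
104 116 569 ((564.9981689453125, -233.58828735351562), (39.578094482421875, 12.008655548095703), 75.21720886230469) 110.37411611689532
60 68 754 ((565.1804809570312, -233.32069396972656), (111.28407287597656, 36.401885986328125), 77.50338745117188) 65.2124821517105
at [ 564.81 -233.49  402.59] [3.1352e+00 1.3000e-03 1.3189e+00] shift [ 0.0131  0.0014 -0.0353] | 1.51 mm; wz -0.0002 F [ 0.25 -0.51  4.72] M [-0.077  0.101 -0.026]
```

View pics/we.png

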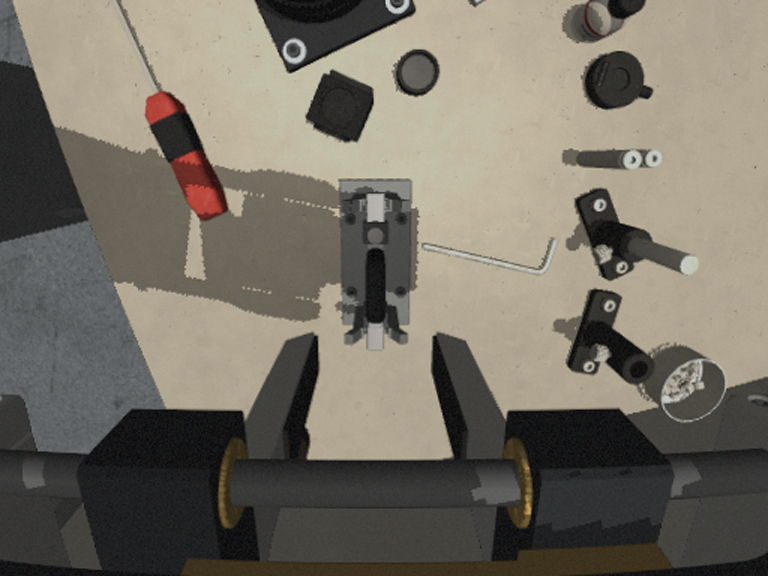

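The wrench is upright in its stand at the same pose as before (handle (565, -233.6), top 110.4 mm), and the gripper is clear of it.

```bash
python3 -c "
from cell import workorder
print(workorder.sign_off())"
```

```text
the job is handed in; nothing more can be done
None
```

I screwed the retaining ring clockwise to its stop with both pins seated, put the wrench back upright in its stand and handed the job in at about 28 s; the stop was felt (torque rose from 0.16 to 0.39 N m), and no verdict came back.

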